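# Back off the ratchet stop of a shop stock rail

## Task

The row of screw cartons on the stock rail is to be refilled, so back its ratchet stop right off: press the release pad on top of the stop fully down and, keeping it down, push the stop along its bar away from the cartons all the way to the far end. Then let go and move clear, so that the release springs back up. Leave the cartons and everything else on the counter where they stand.

Things in the scene. Friction and masses are not known exactly. Their poses are not given: they have to be found in the camera images.
- rail: White sheet-metal stock rail fixed to the counter, 400 (x) x 170 (y) mm, floor 6 mm high; origin under the middle of its length. Its x axis runs level FROM the cartons (76 mm high end plate at x = -198 mm) TOWARDS the far end: push the stop along +x. Aluminium bar along y = -60 mm, top 50 mm above the counter, teeth beneath (10 mm pitch), on a 59 mm high post at each end.
- stop (a joint): Position of the grey stop along the bar (m): 0 nearest the cartons, 0.18 at its far limit; starts at 0.004 to 0.06. The ratchet blocks it towards + (after up to 10 mm of play) unless the release is pressed; then it slides with about 2 N friction plus 12 N per m/s, and stays put. Body 75 mm long, 44 wide, top 66 mm above the counter; a 6 mm fence, 70 mm high, reaches across the tray.
- release (a joint): How far the release pad is pressed down (m): 0 up, 0.008 fully down on its rigid stop; it starts at 0 or, with the pawl riding on a tooth, up to 0.004. A spring pushes it up: about 3 N at first, 6.5 N fully down. The pawl clears the teeth from about 0.0045, and drops back in as soon as the pad is let up.
- release_top (a point): Centre of the top face of the black ribbed release pad on the stop, 42 mm (rail x) x 40 mm (rail y); the face is level, 88 mm above the counter when up (4 mm less with the pawl on a tooth) and 80 mm when fully down. Moves with the stop and the pad. Axes parallel to the rail's.
- push_face (a point): Point on the stop's upright thumb plate, on its flat face towards the cartons, 24 mm beyond the pad's centre in rail +x: push here while pressing the pad. The plate is 44 mm wide (rail y), 10 mm thick, top 122 mm above the counter; this point is 105 mm above the counter, mid-width. Rigid with the stop. Axes parallel to the rail's.
- box0: First of three closed cartons of screws, 30 (rail x) x 85 x 60 mm high, 0.3 kg, loose, standing upright in a row on the tray against the end plate; origin at the centre of the underside. It stands next to the end plate.
- box1: Second of three closed cartons of screws, 30 (rail x) x 85 x 60 mm high, 0.3 kg, loose, standing upright in a row on the tray against the end plate; origin at the centre of the underside. The middle one.
- box2: Third of three closed cartons of screws, 30 (rail x) x 85 x 60 mm high, 0.3 kg, loose, standing upright in a row on the tray against the end plate; origin at the centre of the underside. The one nearest the stop.
- tape: Tape measure, yellow and black, 70 x 38 x 62 mm high, loose on the counter beside the rail, on its bar side; origin at the centre of the underside. To be left alone.
- glue: Blue glue bottle, 48 mm diameter, 110 mm high, loose, upright beside the rail near its far end, on its bar side; origin at the centre of the underside. To be left alone.
- driver: Screwdriver, 200 mm long, lying loose beside the rail on its tray side (towards the robot); origin at its middle, on the counter. To be left alone.
- tin: Round tin, 72 mm diameter, 85 mm high, loose, on the left of the counter; origin at the centre of the underside. To be left alone.
- cup: White mug, 74 mm diameter, 90 mm high, loose, on the right of the counter; origin at the centre of the underside. To be left alone.
There are look-alikes about, which are no part of the job. Leave any purple look-alike of the box2 alone.

How it is judged:
By the outcome, as a careful person would: the job done as asked, in the order asked, and still so for the second after the job is handed in, with the robot touching nothing.
It also fails if it takes over 32 s, if anything falls off the work surface, if the arm or the gripper's body presses on something with over 40 N, if the wrist force passes 120 N, or if a joint passes its speed limit or range.

## Robot

A 7-joint arm with a two-finger parallel gripper is mounted at the origin on the work surface. World frame = base frame: x ahead of the robot, y to its left, z up, the work surface at z = 0. Lengths are in m, angles in rad, forces in N, time in s.
With the tool pointing down it reaches from about 0.425 to 0.925 m from the base axis. Payload 6.8 kg.
Tool frame: the origin (TCP) lies at the very end of the fingers, on their centre line; the grasp point (between the pads) lies 19 mm behind it; z points along the fingers, y is the line along which they close (so a half turn about z gives the same grasp; the last joint's range is limited). The gripper opens to 85 mm and grips with 20 to 120 N. Pads are 22 mm wide; open, the fingers measure 114 mm over their backs; the gripper's body (76 mm by 85 mm) begins 54 mm behind the grasp point. The pads swing forward as they close: fully open they stand 13 mm farther back than shut.
Start: joints at [-1.431, 0.477, 0.022, 1.555, -0.011, 1.109, -0.083], TCP at [0.166, 0.654, 0.231] pointing down, gripper open.
Joint ranges: [-2.96, 2.96], [-0.34, 2.1], [-1.41, 1.46], [0.24, 2.44], [-1.37, 4.51], [0.17, 1.92], [-2.96, 2.96]. Speed limits (rad/s): [2.39, 2.39, 3.14, 3.14, 3.14, 3.14, 3.14].

## Interface

Orientations are given as a unit quaternion [w, x, y, z].
In Python, from station import telemetry, viewer, job, search_frame, cut_out gives the robot as it stands. The module is installed in compiled form; this text tells all that it offers.
- The arm moves only by the shell command python3 -m crank 'ROWS' [FORCE]. ROWS is JSON, a list of rows, each an object with "delta_rot": the turn, a rotation vector about the tool's x, y, z in degrees, a list of three; "xyz": the shift along the tool's x, y, z in m, a list of three; "fingers": the gripper command: -1 is fully open, 1 is shut, values between are in proportion. In form: [{"delta_rot": [ax, ay, az], "xyz": [dx, dy, dz], "fingers": fingers}, ...]. A call has 1 to 10 rows; each row is the pose to reach, as a shift and turn from the pose commanded when the call began, along the tool's axes at that moment; what a row does not reach only later rows make up. A row lasts 1/10 s, in which the tool goes at most 50 mm and 8.59 degrees, less where a joint would pass 70% of its speed; a pose out of reach is approached as far as the arm can. A call with a gripper value outside its range is refused whole. The fingers move at their own pace and stop on an object; FORCE is the grip in N (left out, the last holds). Time passes only in rows, so rows that repeat a pose let the fingers close. It gives the time, the measured TCP pose, the force, the opening and the grip force at its end, in the units of the state.
- telemetry.get_obs(): the state, without advancing time (a new reading comes with each control period).
- viewer.read_camera(name): name is "scene" or "top" or "wrist"; returns a dict with "img" (420x560x3 uint8, red, green, blue), "fx", "fy", "cx", "cy" (pixels), "origin" and "rotation" of the camera in the world. Camera axes: x right, y up, looking along -z (the intrinsics and any distortion apply to the point x, -y, -z); pixel columns grow to the right and rows downward; lengths in m; the calibration is good to about 2 mm. A picture is of the moment at which its call begins. There is no depth.
- job.hand_in(): hands the job in; it is judged then, once.
Trained networks look in the newest picture that a camera, given by its name, has taken for a name from the list of things; names that differ only in an ending like _2 or _b are one class to them, and where a whole thing is asked for, a point or a joint stands for the part that bears it (a point fixed in the world has none). Each returns a list of dicts, best first, with "score" (0 to 1); they miss things now and then, are a little off and sometimes report something else, mostly with a low value. They report only what shows in the picture. A call takes as long as a camera call. They do not tell look-alikes from the thing itself.
- search_frame(camera, thing): "pixel" ([column, row] in pixels, amid what is visible of it).
- cut_out(camera, thing): "pixels" (420x560 bool, what is visible of it) and "pixel" ([column, row] in pixels, amid what is visible of it).
The state is a dict: "t": time; "q": joint angles; "joint_vel": joint speeds; "joint_torque": joint torques, N m; "eef_pos": TCP position; "tool_rot": TCP orientation; "contact_force": force on the tool from outside, world axes, zero at the start; "torque": the same for the moment, N m; "gripper_width": opening from 0.0 (shut) to 1.0 (fully open); "grasp_force": force on a finger pad.
Only numpy, scipy, OpenCV 4.12 (cv2) and the standard library are available. Lean on these libraries where they do the work, as an engineer would, in place of code of your own. Each camera call takes 0.05 s, during which the arm holds its last target. There are 200 camera calls.

## Working session

There is one attempt and no reset: what is moved stays moved. The work goes in short steps, Python scripts to look and compute and a shell command to move; the robot and the scene stay as the last step left them, time stands still between calls to the robot, and variables do not carry over. Pictures are saved under pics/ and viewed, at most 10 in all, crops included, and the job is handed in when it is done.

```bash
mkdir -p pics
cat > h.py <<'E'
import numpy as np, cv2
from station import telemetry, viewer, job, search_frame, cut_out
def save(c,n,im): cv2.imwrite(f'pics/{n}.png',im[...,::-1])
def ray(c,px):
    d=np.array([(px[0]-c['cx'])/c['fx'],-(px[1]-c['cy'])/c['fy'],-1.]); return np.array(c['rotation'])@d
def at(c,px,z):
    d=ray(c,px);o=np.array(c['origin']); return o+d*(z-o[2])/d[2]
def proj(c,p):
    v=np.array(c['rotation']).T@(np.array(p)-np.array(c['origin'])); return [c['cx']+c['fx']*v[0]/-v[2], c['cy']+c['fy']*v[1]/v[2]]
E
python3 - <<'E'
from h import *
print(telemetry.get_obs())
for cam in('top','scene'):
    c=viewer.read_camera(cam); save(c,cam,c['img']); print({k:v for k,v in c.items() if k!='img'})
    for t in['rail','stop','release_top','push_face','box0','box1','box2','tape','glue','driver']:
        print(cam,t,[(np.round(d['pixel']),round(d['score'],2)) for d in search_frame(cam,t)][:4])
E
```

```text
{'t': 0.0, 'q': array([-1.43111988,  0.47778898,  0.02234271,  1.55646035, -0.01149869,
        1.10931971, -0.08307977]), 'joint_vel': array([ 5.71191175e-05,  1.10596165e-03,  1.00829269e-03,  1.14818546e-03,
        1.82864058e-03, -1.73145630e-03, -3.69791837e-04]), 'joint_torque': array([-1.02604688e-03, -5.96460056e+01,  1.60728972e+00, -2.81197107e+01,
        1.23960464e-02,  9.54938703e-03,  7.82117411e-06]), 'eef_pos': array([0.16541266, 0.65379618, 0.23032949]), 'tool_rot': array([-4.44118016e-05,  1.23551815e-01,  9.92337692e-01, -9.23007882e-04]), 'contact_force': array([-0.37460365,  0.20510565, -0.13305072]), 'torque': array([ 0.03936881, -0.01364838, -0.02069378]), 'grasp_force': 0.0, 'gripper_width': 1.0021153764575117}
{'fx': 425.5848755148531, 'fy': 425.5848755148531, 'cx': 276.9014003570229, 'cy': 204.39841689211372, 'origin': array([ 0.29947092, -0.06655314,  1.6277802 ]), 'rotation': array([ 0.70765923,  0.06701298, -0.05123622, -0.7015002 ])}
top rail []
top stop [(array([289., 196.]), 0.56)]
top release_top [(array([290., 197.]), 0.52)]
top push_face [(array([
[... 758 characters left out ...]
(array([292., 213.]), 0.73)]
scene stop [(array([274., 223.]), 0.86)]
scene release_top [(array([270., 216.]), 0.65)]
scene push_face [(array([274., 217.]), 0.63)]
scene box0 [(array([215., 166.]), 0.95), (array([223., 203.]), 0.81), (array([232., 207.]), 0.79), (array([247., 203.]), 0.62)]
scene box1 [(array([215., 166.]), 0.95), (array([223., 203.]), 0.81), (array([232., 207.]), 0.79), (array([247., 203.]), 0.62)]
scene box2 [(array([215., 166.]), 0.95), (array([223., 203.]), 0.81), (array([232., 207.]), 0.79), (array([247., 203.]), 0.62)]
scene tape [(array([248., 252.]), 0.64)]
scene glue [(array([320., 252.]), 0.54), (array([267., 216.]), 0.4)]
scene driver [(array([260., 178.]), 0.62)]
```

```bash
sed -i "s/np.array(c\['rotation'\])/R(c)/g; 1a from scipy.spatial.transform import Rotation as Ro\ndef R(c): return Ro.from_quat(c['rotation'],scalar_first=True).as_matrix()" h.py
python3 - <<'E'
import cv2
a=cv2.imread('pics/top.png')[140:280,200:370]; b=cv2.imread('pics/scene.png')[130:280,170:370]
a=cv2.resize(a,None,fx=2.3*2,fy=4.6,interpolation=2); cv2.imwrite('pics/topc.png',a[:600,:790])
cv2.imwrite('pics/scenec.png',cv2.resize(b,None,fx=4,fy=4,interpolation=2))
E
```

```text
(no output)
```

View pics/scenec.png

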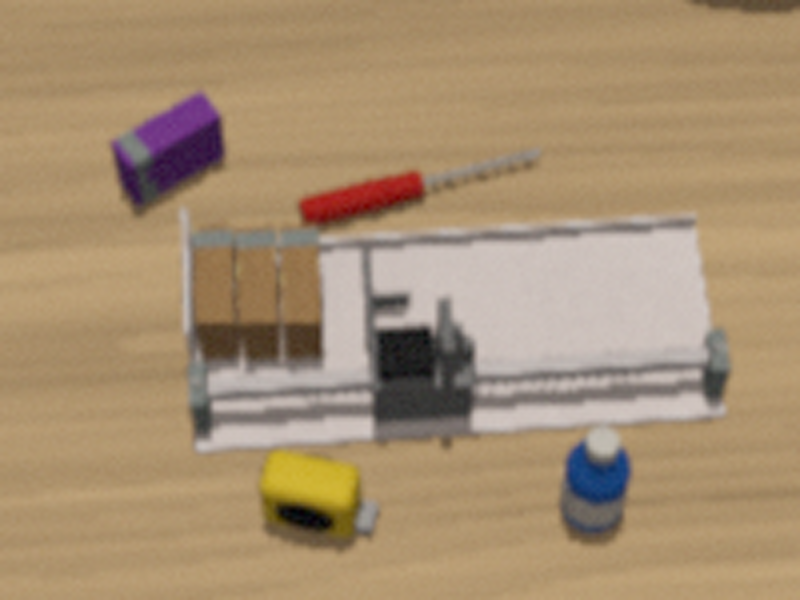

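View pics/topc.png

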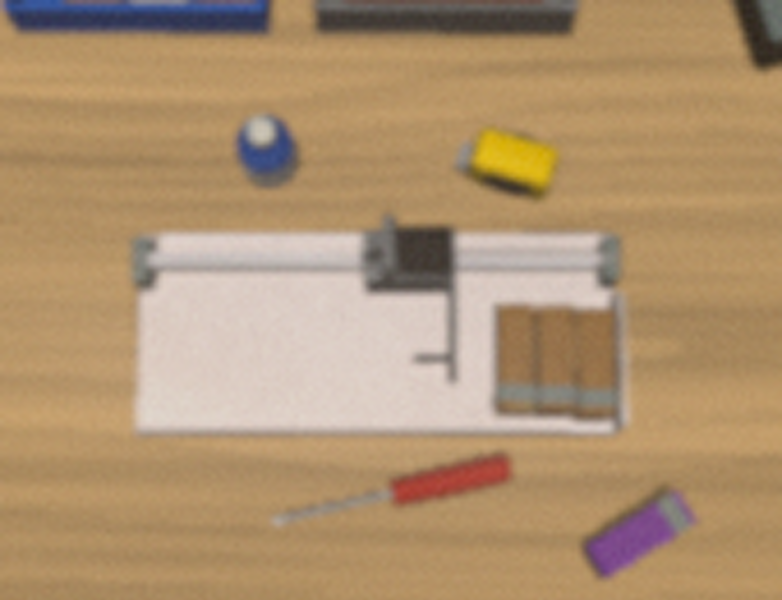

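Both views show one stop. Its pad is at about (298,194) in top and (271,218) in scene. The thumb plate is on the far side (left in top). The purple carton, scene (212,168), is the decoy. The pad has no rival; the dark trays at the back are elsewhere.

Run:
```python
from h import *
c=viewer.read_camera('top'); s=viewer.read_camera('scene')
T=lambda x,y:(200+x/4.6,140+y/4.6); S=lambda x,y:(170+x/4,130+y/4)
p=lambda *a:print(a[0],np.round(a[1],4))
p('post far',at(c,T(145,247),.059));p('post near',at(c,T(608,245),.059))
for k,q in dict(a=(137,432),b=(622,432),d=(137,234),e=(618,234)).items(): p('floor'+k,at(c,T(*q),.004))
p('pad top',at(c,T(424,251),.087)); p('pad scene',at(s,S(406,353),.087))
for k,q in dict(fl=(698,215),fr=(726,415),nr=(197,450)).items(): p('S floor'+k,at(s,S(*q),.004))
p('S plate top',at(s,S(445,300),.122)); p('T plate',at(c,T(388,216),.122))
p('S post',at(s,S(716,336),.059));p('S postn',at(s,S(199,366),.059))
p('glue',at(s,S(602,440),.11)); p('tape',at(s,S(312,470),.062))
o=telemetry.get_obs(); print(Ro.from_quat(o['tool_rot'],scalar_first=True).as_matrix().round(3))
```

```text
post far [0.6042 0.1413 0.059 ]
post near [ 0.6082 -0.2366  0.059 ]
floora [0.4578 0.1508 0.004 ]
floorb [ 0.4612 -0.2524  0.004 ]
floord [0.626  0.1557 0.004 ]
floore [ 0.6286 -0.2511  0.004 ]
pad top [ 0.5969 -0.0866  0.087 ]
pad scene [ 0.6035 -0.083   0.087 ]
S floorfl [0.4497 0.1604 0.004 ]
S floorfr [0.6279 0.1578 0.004 ]
S floornr [ 0.631  -0.2414  0.004 ]
S plate top [ 0.5811 -0.0536  0.122 ]
T plate [ 0.6179 -0.0577  0.122 ]
S post [0.5892 0.1485 0.059 ]
S postn [ 0.5894 -0.2346  0.059 ]
glue [0.6931 0.0477 0.11  ]
tape [ 0.6802 -0.1553  0.062 ]
[[-0.969  0.245 -0.   ]
 [ 0.245  0.969  0.   ]
 [ 0.     0.    -1.   ]]
```

```bash
python3 -m crank '[{"delta_rot":[0,0,-8],"xyz":[-0.035,-0.035,0],"fingers":1},{"delta_rot":[0,0,-14.7],"xyz":[-0.07,-0.07,0],"fingers":1},{"delta_rot":[0,0,-14.7],"xyz":[-0.105,-0.105,0],"fingers":1},{"delta_rot":[0,0,-14.7],"xyz":[-0.14,-0.14,0],"fingers":1},{"delta_rot":[0,0,-14.7],"xyz":[-0.175,-0.175,0],"fingers":1},{"delta_rot":[0,0,-14.7],"xyz":[-0.21,-0.21,0],"fingers":1},{"delta_rot":[0,0,-14.7],"xyz":[-0.245,-0.245,0],"fingers":1},{"delta_rot":[0,0,-14.7],"xyz":[-0.28,-0.28,0],"fingers":1},{"delta_rot":[0,0,-14.7],"xyz":[-0.30,-0.30,0],"fingers":1},{"delta_rot":[0,0,-14.7],"xyz":[-0.30,-0.30,0],"fingers":1}]' 40; python3 -c "
from h import *
o=telemetry.get_obs();print(Ro.from_quat(o['tool_rot'],scalar_first=True).as_matrix().round(3))"
```

```text
t: 2.2
eef_pos: [0.3853, 0.2856, 0.2316]
tool_rot: [0.0, -0.0, 1.0, -0.0]
contact_force: [-0.2, 1.0, -0.9]
gripper_width: -0.005
grasp_force: 0.0
[[-1.    -0.001  0.001]
 [-0.001  1.    -0.001]
 [-0.001 -0.001 -1.   ]]
```

```bash
python3 -m crank '[{"delta_rot":[0,0,0],"xyz":[-0.025,-0.042,0],"fingers":1},{"delta_rot":[0,0,0],"xyz":[-0.05,-0.084,0],"fingers":1},{"delta_rot":[0,0,0],"xyz":[-0.075,-0.126,0],"fingers":1},{"delta_rot":[0,0,0],"xyz":[-0.1,-0.168,0],"fingers":1},{"delta_rot":[0,0,0],"xyz":[-0.125,-0.21,0],"fingers":1},{"delta_rot":[0,0,0],"xyz":[-0.15,-0.252,0.01],"fingers":1},{"delta_rot":[0,0,0],"xyz":[-0.175,-0.295,0.02],"fingers":1},{"delta_rot":[0,0,0],"xyz":[-0.2,-0.335,0.03],"fingers":1},{"delta_rot":[0,0,0],"xyz":[-0.216,-0.367,0.05],"fingers":1},{"delta_rot":[0,0,0],"xyz":[-0.216,-0.367,0.05],"fingers":1}]'
python3 - <<'E'
from h import *
c=viewer.read_camera('wrist'); save(c,'w1',c['img']); print({k:np.round(v,4) for k,v in c.items() if k!='img'})
for t in['stop','release_top','push_face']: print(t,[(np.round(d['pixel']),round(d['score'],2),at(c,d['pixel'],.088).round(4)) for d in search_frame('wrist',t)][:3])
print(telemetry.get_obs()['eef_pos'])
E
```

```text
t: 3.2
eef_pos: [0.6021, -0.0801, 0.1788]
tool_rot: [-0.001, -0.001, 1.0, -0.002]
contact_force: [-1.0, 0.0, 0.0]
gripper_width: 0.0
grasp_force: 0.0
{'fx': np.float64(309.9889), 'fy': np.float64(309.9889), 'cx': np.float64(273.118), 'cy': np.float64(209.5023), 'origin': array([ 0.5203, -0.0789,  0.322 ]), 'rotation': array([ 0.6969, -0.1139, -0.1122,  0.6991])}
stop [(array([277., 194.]), 0.97, array([ 0.5852, -0.0762,  0.088 ]))]
release_top [(array([268., 205.]), 0.86, array([ 0.5943, -0.0834,  0.088 ]))]
push_face [(array([276., 192.]), 0.78, array([ 0.5835, -0.077 ,  0.088 ]))]
[ 0.60221637 -0.07296345  0.18148684]
```

View pics/w1.png

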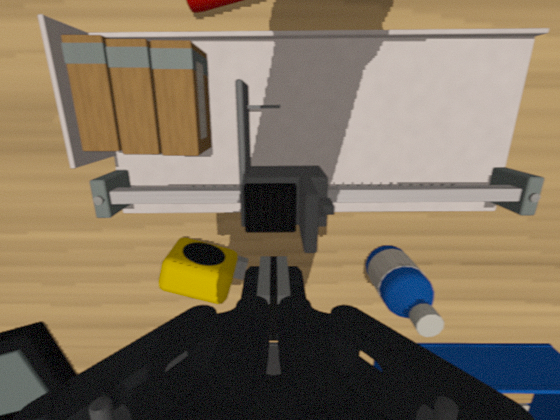

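The picture shows the pad spanning (245–297, 183–232), with the thumb plate's carton-side face at column ~302 and the bar clear on both sides. The fingertips are hovering behind the pad in the image.

Run:
```python
from h import *
c=viewer.read_camera('wrist');print(c['origin'])
for q in[(245,183),(296,183),(297,232),(246,232)]: print(at(c,q,.088).round(4))
for q in[(303,250),(317,250)]: print('plate',at(c,q,.122).round(4))
for q in[(112,173),(522,170)]: print('post',at(c,q,.059).round(4))
o=telemetry.get_obs();print(o['eef_pos'],Ro.from_quat(o['tool_rot'],scalar_first=True).as_matrix().round(3), o['contact_force'])
cv2.imwrite('pics/crop.png',cv2.resize(c['img'][150:270,210:350,::-1],None,fx=5,fy=5,interpolation=2))
print(cv2.absdiff(c['img'],cv2.imread('pics/w1.png')[...,::-1]).mean())
```

```text
[ 0.51992655 -0.07308766  0.32443734]
[ 0.5777 -0.0941  0.088 ]
[ 0.5773 -0.0542  0.088 ]
[ 0.6187 -0.052   0.088 ]
[ 0.6191 -0.094   0.088 ]
plate [ 0.6185 -0.0502  0.122 ]
plate [ 0.6184 -0.0401  0.122 ]
post [ 0.5771 -0.212   0.059 ]
post [0.5706 0.1437 0.059 ]
[ 0.60225014 -0.07283582  0.18175692] [[-1.    -0.012  0.001]
 [-0.012  1.     0.001]
 [-0.001  0.001 -1.   ]] [ 0.13764397 -0.60023424  0.31122924]
11.19530328798186
```

View pics/crop.png

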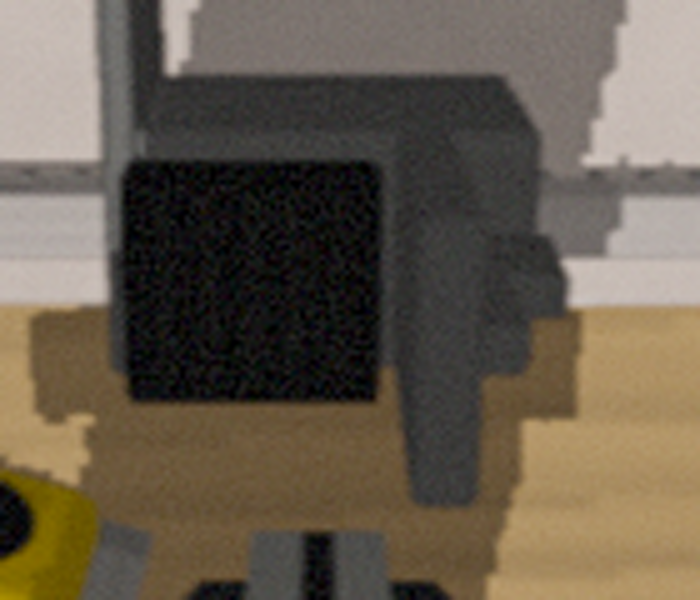

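Settled crop: the pad spans (234–286, 182–230), and the plate's near face is at column ~292. The pad, not the purple carton or a tray, is the target.

Run:
```python
from h import *
c=viewer.read_camera('wrist');print(c['origin'])
for q in[(234.5,182),(286,182),(285.5,230),(236,230)]: print(at(c,q,.088).round(4))
for q in[(292.4,250),(304.5,250)]: print('plate',at(c,q,.122).round(4))
print('tips',proj(c,telemetry.get_obs()['eef_pos']))
```

```text
[ 0.51989469 -0.07300045  0.3246699 ]
[ 0.5771 -0.1022  0.088 ]
[ 0.5767 -0.0619  0.088 ]
[ 0.6172 -0.0613  0.088 ]
[ 0.6176 -0.1021  0.088 ]
plate [ 0.6187 -0.0577  0.122 ]
plate [ 0.6186 -0.0489  0.122 ]
tips [np.float64(270.98464165656327), np.float64(271.97921167613384)]
```

```bash
python3 -m crank '[{"delta_rot":[0,0,0],"xyz":[0.004,-0.007,0.02],"fingers":1},{"delta_rot":[0,0,0],"xyz":[0.004,-0.007,0.04],"fingers":1},{"delta_rot":[0,0,0],"xyz":[0.004,-0.007,0.06],"fingers":1},{"delta_rot":[0,0,0],"xyz":[0.004,-0.007,0.075],"fingers":1},{"delta_rot":[0,0,0],"xyz":[0.004,-0.007,0.083],"fingers":1},{"delta_rot":[0,0,0],"xyz":[0.004,-0.007,0.083],"fingers":1},{"delta_rot":[0,0,0],"xyz":[0.004,-0.007,0.083],"fingers":1}]'
python3 - <<'E'
from h import *
c=viewer.read_camera('wrist');save(c,'w2',c['img'])
cv2.imwrite('pics/crop2.png',cv2.resize(c['img'][150:330,190:370,::-1],None,fx=3.3,fy=3.3,interpolation=2))
o=telemetry.get_obs();print(o['eef_pos'],o['contact_force'])
E
```

```text
t: 4.2
eef_pos: [0.5986, -0.082, 0.0989]
tool_rot: [0.0, -0.005, 1.0, 0.0]
contact_force: [-0.2, -0.2, -0.1]
gripper_width: -0.004
grasp_force: 0.0
[ 0.59880148 -0.08214359  0.09921484] [-0.07435177  0.10284802  0.49565242]
```

View pics/crop2.png

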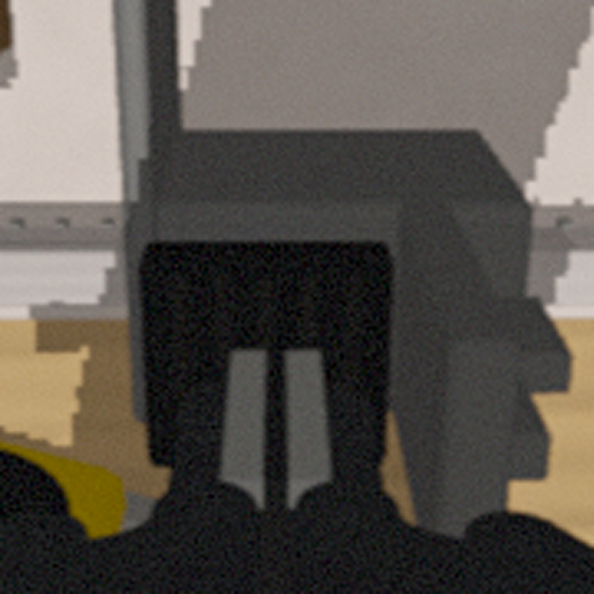

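Fingers sit over the pad (centre of pad at crop (268,350)), but the linkage flares toward the thumb plate (crop column ~440). I'll raise the tool and turn it 90°, so the flare runs along rail y.

```bash
python3 -c "
from h import *
print(telemetry.get_obs()['q'])"; python3 -m crank '[{"delta_rot":[0,0,0],"xyz":[0,0,-0.03],"fingers":1},{"delta_rot":[0,0,0],"xyz":[0,0,-0.05],"fingers":1},{"delta_rot":[0,0,-8],"xyz":[0,0,-0.05],"fingers":1},{"delta_rot":[0,0,-16],"xyz":[0,0,-0.05],"fingers":1},{"delta_rot":[0,0,-24],"xyz":[0,0,-0.05],"fingers":1},{"delta_rot":[0,0,-32],"xyz":[0,0,-0.05],"fingers":1},{"delta_rot":[0,0,-40],"xyz":[0,0,-0.05],"fingers":1},{"delta_rot":[0,0,-45],"xyz":[0,0,-0.05],"fingers":1},{"delta_rot":[0,0,-45],"xyz":[0,0,-0.05],"fingers":1}]'
```

```text
[-0.21648831  0.53221172  0.33335984  1.85887795 -0.23668859  0.78746988
  1.82147033]
t: 5.15
eef_pos: [0.5986, -0.0825, 0.1493]
tool_rot: [0.001, -0.387, 0.922, -0.0]
contact_force: [-1.0, -0.6, 0.1]
gripper_width: 0.001
grasp_force: 0.0
```

```bash
python3 -m crank '[{"delta_rot":[0,0,-8],"xyz":[0,0,0],"fingers":1},{"delta_rot":[0,0,-16],"xyz":[0,0,0],"fingers":1},{"delta_rot":[0,0,-24],"xyz":[0,0,0],"fingers":1},{"delta_rot":[0,0,-32],"xyz":[0,0,0],"fingers":1},{"delta_rot":[0,0,-40],"xyz":[0,0,0],"fingers":1},{"delta_rot":[0,0,-45],"xyz":[0,0,0],"fingers":1},{"delta_rot":[0,0,-45],"xyz":[0,0,0],"fingers":1},{"delta_rot":[0,0,-45],"xyz":[0,0,0],"fingers":1}]';  python3 - <<'E'
from h import *
c=viewer.read_camera('wrist');save(c,'w3',c['img'])
o=telemetry.get_obs();print(o['q'],o['eef_pos'],Ro.from_quat(o['tool_rot'],scalar_first=True).as_matrix().round(3))
E
```

```text
t: 5.95
eef_pos: [0.598, -0.0837, 0.1484]
tool_rot: [-0.0, 0.708, -0.706, -0.0]
contact_force: [-0.3, -0.9, -0.0]
gripper_width: 0.001
grasp_force: 0.0
[ 0.37893525  0.49015482 -0.45455339  1.78369883  0.26167123  0.92807039
  2.95741034] [ 0.59791552 -0.08351437  0.148146  ] [[ 0.003 -1.    -0.   ]
 [-1.    -0.003 -0.   ]
 [ 0.     0.    -1.   ]]
```

View pics/w3.png

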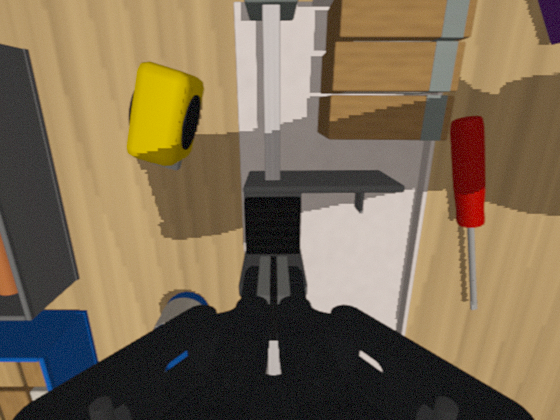

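The view from the carton side shows the pad at (273,222), ahead of the tips. The last joint is at its limit, so I'll use the opposite half-turn, which gives the same finger geometry.

```bash
python3 -m crank '[{"delta_rot":[0,0,8.5],"xyz":[0,0,0],"fingers":1},{"delta_rot":[0,0,17],"xyz":[0,0,0],"fingers":1},{"delta_rot":[0,0,25.5],"xyz":[0,0,0],"fingers":1},{"delta_rot":[0,0,34],"xyz":[0,0,0],"fingers":1},{"delta_rot":[0,0,42.5],"xyz":[0,0,0],"fingers":1},{"delta_rot":[0,0,51],"xyz":[0,0,0],"fingers":1},{"delta_rot":[0,0,59.5],"xyz":[0,0,0],"fingers":1},{"delta_rot":[0,0,68],"xyz":[0,0,0],"fingers":1},{"delta_rot":[0,0,76.5],"xyz":[0,0,0],"fingers":1},{"delta_rot":[0,0,85],"xyz":[0,0,0],"fingers":1}]'
```

```text
t: 7.0
eef_pos: [0.5984, -0.0819, 0.1487]
tool_rot: [0.0, -0.044, 0.999, -0.001]
contact_force: [-0.5, -0.3, 0.7]
gripper_width: -0.006
grasp_force: 0.0
```

```bash
python3 -m crank '[{"delta_rot":[0,0,8.5],"xyz":[0,0,0],"fingers":1},{"delta_rot":[0,0,17],"xyz":[0,0,0],"fingers":1},{"delta_rot":[0,0,25.5],"xyz":[0,0,0],"fingers":1},{"delta_rot":[0,0,34],"xyz":[0,0,0],"fingers":1},{"delta_rot":[0,0,42.5],"xyz":[0,0,0],"fingers":1},{"delta_rot":[0,0,51],"xyz":[0,0,0],"fingers":1},{"delta_rot":[0,0,59.5],"xyz":[0,0,0],"fingers":1},{"delta_rot":[0,0,68],"xyz":[0,0,0],"fingers":1},{"delta_rot":[0,0,76.5],"xyz":[0,0,0],"fingers":1},{"delta_rot":[0,0,85],"xyz":[0,0,0],"fingers":1}]'
```

```text
t: 8.0
eef_pos: [0.5986, -0.0817, 0.1493]
tool_rot: [0.001, 0.643, 0.766, 0.0]
contact_force: [-1.1, 0.6, 0.7]
gripper_width: 0.002
grasp_force: 0.0
```

```bash
python3 -m crank '[{"delta_rot":[0,0,8.5],"xyz":[0,0,0],"fingers":1},{"delta_rot":[0,0,10],"xyz":[0,0,0],"fingers":1},{"delta_rot":[0,0,10],"xyz":[0,0,0],"fingers":1},{"delta_rot":[0,0,10],"xyz":[0,0,0],"fingers":1}]'
python3 - <<'E'
from h import *
o=telemetry.get_obs();print(o['q'],o['eef_pos'],Ro.from_quat(o['tool_rot'],scalar_first=True).as_matrix().round(3))
E
```

```text
t: 8.4
eef_pos: [0.5983, -0.0818, 0.1486]
tool_rot: [0.0, 0.703, 0.711, 0.0]
contact_force: [0.5, 1.1, 0.2]
gripper_width: -0.0
grasp_force: 0.0
[-0.16469639  0.45725299  0.25939013  1.82316497 -0.14686176  0.87915649
  0.17453553] [ 0.59825127 -0.08178575  0.14864267] [[-0.011  1.     0.001]
 [ 1.     0.011 -0.001]
 [-0.001  0.001 -1.   ]]
```

```bash
python3 -m crank '[{"delta_rot":[0,0,0],"xyz":[0.006,0,0.025],"fingers":1},{"delta_rot":[0,0,0],"xyz":[0.006,0,0.045],"fingers":1},{"delta_rot":[0,0,0],"xyz":[0.006,0,0.057],"fingers":1},{"delta_rot":[0,0,0],"xyz":[0.006,0,0.060],"fingers":1},{"delta_rot":[0,0,0],"xyz":[0.006,0,0.063],"fingers":1},{"delta_rot":[0,0,0],"xyz":[0.006,0,0.066],"fingers":1},{"delta_rot":[0,0,0],"xyz":[0.006,0,0.068],"fingers":1},{"delta_rot":[0,0,0],"xyz":[0.006,0,0.069],"fingers":1},{"delta_rot":[0,0,0],"xyz":[0.006,0,0.069],"fingers":1}]'
```

```text
t: 9.3
eef_pos: [0.5982, -0.0764, 0.0801]
tool_rot: [0.0, 0.704, 0.71, 0.0]
contact_force: [-3.0, 0.3, 5.9]
gripper_width: -0.002
grasp_force: 2.9
```

```bash
python3 -m crank '[{"delta_rot":[0,0,0],"xyz":[0,0,0.001],"fingers":1},{"delta_rot":[0,0,0],"xyz":[0,0,0.002],"fingers":1},{"delta_rot":[0,0,0],"xyz":[0,0,0.002],"fingers":1}]'
```

```text
t: 9.6
eef_pos: [0.5984, -0.0763, 0.0798]
tool_rot: [0.0, 0.704, 0.71, 0.001]
contact_force: [-8.1, 1.3, 21.1]
gripper_width: -0.003
grasp_force: 10.2
```

```bash
python3 -m crank '[{"delta_rot":[0,0,0],"xyz":[0.004,0,0],"fingers":1},{"delta_rot":[0,0,0],"xyz":[0.008,0,0],"fingers":1},{"delta_rot":[0,0,0],"xyz":[0.013,0,0],"fingers":1},{"delta_rot":[0,0,0],"xyz":[0.02,0,0],"fingers":1},{"delta_rot":[0,0,0],"xyz":[0.028,0,0],"fingers":1},{"delta_rot":[0,0,0],"xyz":[0.036,0,0],"fingers":1},{"delta_rot":[0,0,0],"xyz":[0.044,0,0],"fingers":1},{"delta_rot":[0,0,0],"xyz":[0.052,0,0],"fingers":1},{"delta_rot":[0,0,0],"xyz":[0.06,0,0],"fingers":1},{"delta_rot":[0,0,0],"xyz":[0.06,0,0],"fingers":1}]'
python3 - <<'E'
from h import *
c=viewer.read_camera('scene');save(c,'s2',c['img'])
cv2.imwrite('pics/crop4.png',cv2.resize(c['img'][160:270,190:370,::-1],None,fx=4,fy=4,interpolation=2))
E
```

```text
t: 10.6
eef_pos: [0.5979, -0.0158, 0.0798]
tool_rot: [0.0, 0.704, 0.71, 0.001]
contact_force: [-8.4, 1.2, 22.3]
gripper_width: -0.001
grasp_force: 10.6
```

View pics/crop4.png

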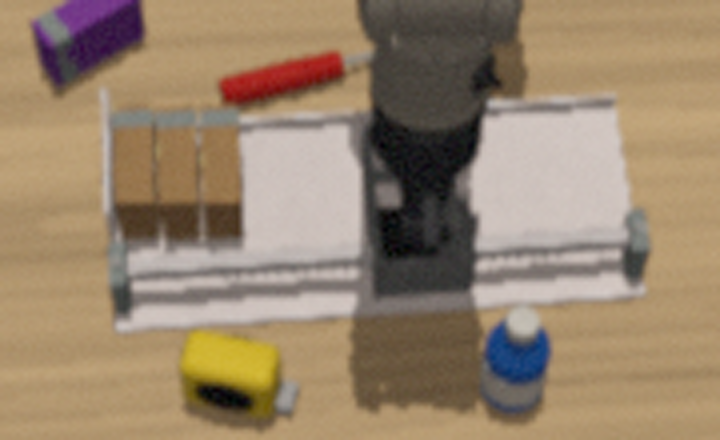

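The stop moved with the tool (crop columns 370–475), and the cartons stayed put. I'll continue.

```bash
python3 -m crank '[{"delta_rot":[0,0,0],"xyz":[0.004,0,0],"fingers":1},{"delta_rot":[0,0,0],"xyz":[0.01,0,0],"fingers":1},{"delta_rot":[0,0,0],"xyz":[0.018,0,0],"fingers":1},{"delta_rot":[0,0,0],"xyz":[0.026,0,0],"fingers":1},{"delta_rot":[0,0,0],"xyz":[0.034,0,0],"fingers":1},{"delta_rot":[0,0,0],"xyz":[0.042,0,0],"fingers":1},{"delta_rot":[0,0,0],"xyz":[0.05,0,0],"fingers":1},{"delta_rot":[0,0,0],"xyz":[0.056,0,0],"fingers":1},{"delta_rot":[0,0,0],"xyz":[0.06,0,0],"fingers":1},{"delta_rot":[0,0,0],"xyz":[0.06,0,0],"fingers":1}]'; python3 -m crank '[{"delta_rot":[0,0,0],"xyz":[0.004,0,0],"fingers":1},{"delta_rot":[0,0,0],"xyz":[0.008,0,0],"fingers":1},{"delta_rot":[0,0,0],"xyz":[0.012,0,0],"fingers":1},{"delta_rot":[0,0,0],"xyz":[0.016,0,0],"fingers":1},{"delta_rot":[0,0,0],"xyz":[0.016,0,0],"fingers":1}]'
```

```text
t: 11.65
eef_pos: [0.5973, 0.044, 0.0798]
tool_rot: [0.0, 0.704, 0.71, 0.001]
contact_force: [-9.1, -0.3, 20.8]
gripper_width: 0.001
grasp_force: 10.5
t: 12.15
eef_pos: [0.5971, 0.0598, 0.0798]
tool_rot: [0.0, 0.704, 0.71, 0.001]
contact_force: [-8.4, 0.7, 21.9]
gripper_width: -0.002
grasp_force: 10.6
```

```bash
python3 -m crank '[{"delta_rot":[0,0,0],"xyz":[0.004,0,0],"fingers":1},{"delta_rot":[0,0,0],"xyz":[0.008,0,0],"fingers":1},{"delta_rot":[0,0,0],"xyz":[0.012,0,0],"fingers":1},{"delta_rot":[0,0,0],"xyz":[0.012,0,0],"fingers":1}]'; python3 -m crank '[{"delta_rot":[0,0,0],"xyz":[0.003,0,0],"fingers":1},{"delta_rot":[0,0,0],"xyz":[0.006,0,0],"fingers":1},{"delta_rot":[0,0,0],"xyz":[0.008,0,0],"fingers":1},{"delta_rot":[0,0,0],"xyz":[0.008,0,0],"fingers":1}]'
```

```text
t: 12.55
eef_pos: [0.5971, 0.0719, 0.0798]
tool_rot: [0.0, 0.704, 0.71, 0.001]
contact_force: [-9.6, -0.6, 21.2]
gripper_width: -0.002
grasp_force: 10.6
t: 12.95
eef_pos: [0.597, 0.0796, 0.0798]
tool_rot: [0.0, 0.704, 0.71, 0.0]
contact_force: [-8.7, -1.5, 21.3]
gripper_width: -0.001
grasp_force: 10.4
```

```bash
python3 -m crank '[{"delta_rot":[0,0,0],"xyz":[0.003,0,0],"fingers":1},{"delta_rot":[0,0,0],"xyz":[0.005,0,0],"fingers":1},{"delta_rot":[0,0,0],"xyz":[0.006,0,0],"fingers":1},{"delta_rot":[0,0,0],"xyz":[0.006,0,0],"fingers":1}]'; python3 -m crank '[{"delta_rot":[0,0,0],"xyz":[0.002,0,0],"fingers":1},{"delta_rot":[0,0,0],"xyz":[0.004,0,0],"fingers":1},{"delta_rot":[0,0,0],"xyz":[0.004,0,0],"fingers":1}]'
python3 - <<'E'
from h import *
c=viewer.read_camera('scene');save(c,'s3',c['img'])
cv2.imwrite('pics/crop5.png',cv2.resize(c['img'][160:270,190:370,::-1],None,fx=4,fy=4,interpolation=2))
E
```

```text
t: 13.35
eef_pos: [0.5969, 0.0847, 0.0798]
tool_rot: [0.0, 0.704, 0.71, 0.0]
contact_force: [-8.2, -2.5, 21.1]
gripper_width: -0.004
grasp_force: 10.4
t: 13.65
eef_pos: [0.597, 0.0854, 0.0797]
tool_rot: [0.002, 0.705, 0.709, -0.001]
contact_force: [-7.3, -8.9, 20.2]
gripper_width: 0.0
grasp_force: 10.3
```

View pics/crop5.png

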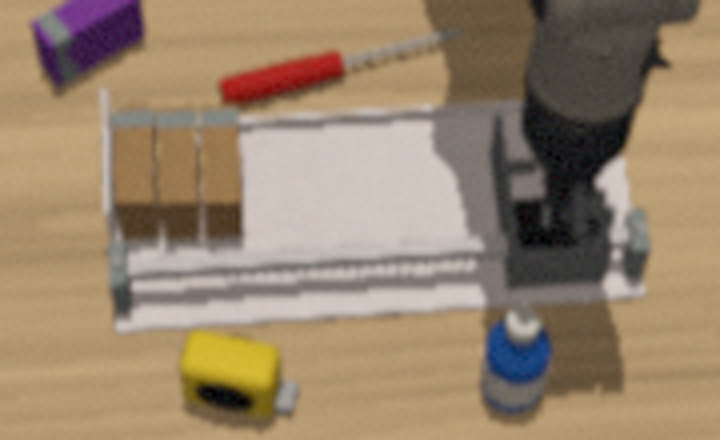

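The stop stands near the far post (crop 505–608, post at 637), and resistance is rising. I'll push a bit more to confirm the limit.

```bash
python3 -m crank '[{"delta_rot":[0,0,0],"xyz":[0.002,0,0],"fingers":1},{"delta_rot":[0,0,0],"xyz":[0.004,0,0],"fingers":1},{"delta_rot":[0,0,0],"xyz":[0.004,0,0],"fingers":1},{"delta_rot":[0,0,0],"xyz":[0.004,0,0],"fingers":1}]'
```

```text
t: 14.1
eef_pos: [0.598, 0.088, 0.0798]
tool_rot: [0.003, 0.706, 0.709, -0.001]
contact_force: [-5.4, -12.8, 17.8]
gripper_width: -0.001
grasp_force: 9.1
```

```bash
python3 -m crank '[{"delta_rot":[0,0,0],"xyz":[0.002,0,0],"fingers":1},{"delta_rot":[0,0,0],"xyz":[0.003,0,0],"fingers":1},{"delta_rot":[0,0,0],"xyz":[0.003,0,0],"fingers":1}]';  python3 -m crank '[{"delta_rot":[0,0,0],"xyz":[0.002,0,0],"fingers":1},{"delta_rot":[0,0,0],"xyz":[0.003,0,0],"fingers":1},{"delta_rot":[0,0,0],"xyz":[0.003,0,0],"fingers":1}]'
```

```text
t: 14.4
eef_pos: [0.598, 0.0883, 0.0797]
tool_rot: [0.003, 0.706, 0.708, -0.002]
contact_force: [-4.7, -17.4, 17.6]
gripper_width: 0.005
grasp_force: 9.1
t: 14.7
eef_pos: [0.5983, 0.0891, 0.0798]
tool_rot: [0.004, 0.707, 0.707, -0.002]
contact_force: [-4.2, -22.5, 19.0]
gripper_width: 0.001
grasp_force: 6.9
```

The force rose to 22 N with the tip against the plate, so the stop is at its limit. I'll lift straight off, without dragging back.

```bash
python3 -m crank '[{"delta_rot":[0,0,0],"xyz":[-0.003,0,0],"fingers":1},{"delta_rot":[0,0,0],"xyz":[-0.003,0,-0.004],"fingers":1},{"delta_rot":[0,0,0],"xyz":[-0.004,0,-0.010],"fingers":1},{"delta_rot":[0,0,0],"xyz":[-0.006,0,-0.02],"fingers":1},{"delta_rot":[0,0,0],"xyz":[-0.01,0,-0.04],"fingers":1},{"delta_rot":[0,0,0],"xyz":[-0.01,0,-0.08],"fingers":1},{"delta_rot":[0,0,0],"xyz":[-0.01,0,-0.12],"fingers":1},{"delta_rot":[0,0,0],"xyz":[-0.01,0,-0.16],"fingers":1},{"delta_rot":[0,0,0],"xyz":[-0.01,0,-0.16],"fingers":1}]'; python3 -m crank '[{"delta_rot":[0,0,0],"xyz":[-0.04,0,0],"fingers":1},{"delta_rot":[0,0,0],"xyz":[-0.08,0,0],"fingers":1},{"delta_rot":[0,0,0],"xyz":[-0.12,0,0],"fingers":1},{"delta_rot":[0,0,0],"xyz":[-0.16,0,0],"fingers":1},{"delta_rot":[0,0,0],"xyz":[-0.2,0,0],"fingers":1},{"delta_rot":[0,0,0],"xyz":[-0.2,0,0],"fingers":1},{"delta_rot":[0,0,0],"xyz":[-0.2,0,0],"fingers":1}]'
python3 - <<'E'
from h import *
c=viewer.read_camera('scene');save(c,'s4',c['img'])
cv2.imwrite('pics/crop6.png',cv2.resize(c['img'][150:270,190:370,::-1],None,fx=4.4,fy=4.4,interpolation=2))
a=cv2.imread('pics/s3.png')
E
```

```text
t: 15.6
eef_pos: [0.6006, 0.0901, 0.2439]
tool_rot: [0.003, 0.704, 0.71, 0.005]
contact_force: [0.3, 0.4, 0.4]
gripper_width: -0.001
grasp_force: 0.0
t: 16.3
eef_pos: [0.5982, -0.1115, 0.237]
tool_rot: [0.0, 0.705, 0.709, 0.0]
contact_force: [0.4, 0.3, 0.1]
gripper_width: -0.005
grasp_force: 0.0
```

View pics/crop6.png

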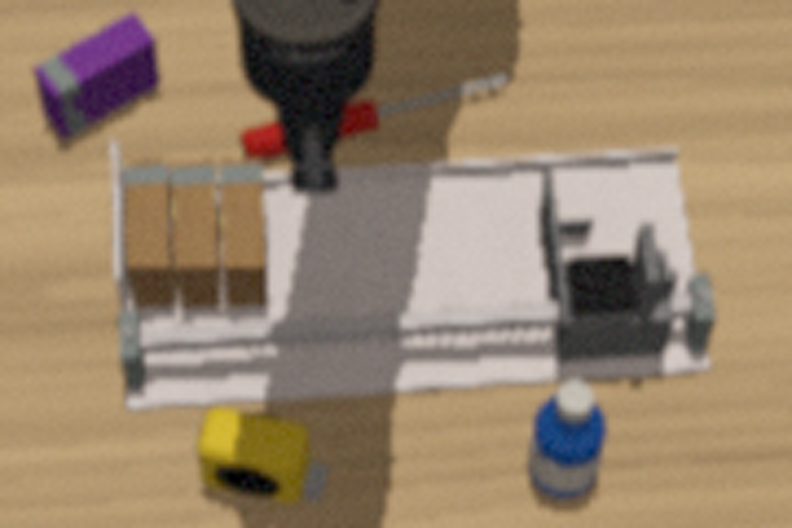

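The stop stays at the far end (crop 557–668, the same image position as when pushed), the pad is up, and the cartons, tape and glue are unmoved.

```bash
python3 -c "
from station import job
print(job.hand_in())"
```

```text
the job is handed in; nothing more can be done
None
```

I pressed the release fully down, pushed the stop to its far limit and let go. The last picture showed the release up and the cartons, tape and glue where they stood; I handed the job in at about 16 s.

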